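Tip the thread spools off the sorting board and put the irons away

ROBOT

A 6-joint arm with a two-finger parallel gripper is mounted at the origin on the work surface; the furniture and walls round the work are solid. World frame = base frame: x ahead of the robot, y to its left, z up, the work surface at z = 0. Lengths are in m, angles in rad, forces in N, time in s.
With the tool pointing down it reaches from about 0.375 to 0.925 m from the base axis. Payload 5.7 kg.
Tool frame: the origin (TCP) lies at the very end of the fingers, on their centre line; the grasp point (between the pads) lies 19 mm behind it; z points along the fingers, y is the line along which they close (so a half turn about z gives the same grasp; the last joint's range is limited). The gripper opens to 85 mm and grips with 20 to 120 N. Pads are 22 mm wide; open, the fingers measure 114 mm over their backs; the gripper's body (76 mm by 85 mm) begins 54 mm behind the grasp point. The pads swing forward as they close: fully open they stand 13 mm farther back than shut.
Start: joints at [-1.407, 0.359, 1.51, -0, 1.272, -0.115], TCP at [0.165, -0.577, 0.195] pointing down, gripper open.
Joint ranges: [-2.97, 2.97], [-1.01, 2.36], [0.21, 2.38], [-0.96, 4.11], [0.2, 2.71], [-2.98, 2.98]. Speed limits (rad/s): [2.39, 2.39, 3.14, 3.14, 3.14, 3.14].

INTERFACE

Orientations are given as a unit quaternion [x, y, z, w].
In Python, from workcell import ctrl, command_gripper, planner, eyes, order gives the robot as it stands. Calls block until the motion is done:
- ctrl.move_to(position, orientation): joint-space move of the TCP to a pose.
- ctrl.move_linear(position, frame=None, max_speed=0.15, stop_force=None): straight line of the TCP; frame=None keeps the orientation; max_speed is the mean speed in m/s. With stop_force (N) it stops when the force on the tool has changed by that much, and returns True; else False.
- ctrl.set_joints(angles): joint-space move.
- command_gripper(opening, effort=None): opening from 0.0 (shut) to 1.0 (fully open); effort is the grip in N (None keeps the last); returns when the fingers have stopped.
- ctrl.dwell(seconds).
- planner.solve_ik(position, orientation): joint angles nearest the present ones, or None.
- ctrl.state(): the state.
- eyes.get_image(name): name is "scene" or "top" or "wrist"; returns a dict with "img" (384x512x3 uint8, blue, green, red), "K" (3x3 intrinsics, pixels), "rvec" (rotation vector, rad) and "tvec" (3), from world to camera coordinates, as OpenCV has them. Camera axes: x right, y down, z forward; pixel columns grow to the right and rows downward; lengths in m; the calibration is good to about 2 mm. The wrist camera is an equidistant fisheye: a pixel r from the principal point sees the ray r / f radians off the axis. A picture is of the moment at which its call begins. There is no depth.
A pose or a line that the arm cannot do raises ctrl.MotionError and nothing moves.
- order.sign_off(): hands the job in; it is judged then, once.
Trained networks look in a picture, given as the dict that the camera call returned (one of the last four; its "shot" number tells which), for a name from the list of things; names that differ only in an ending like _2 or _b are one class to them, and where a whole thing is asked for, a point or a joint stands for the part that bears it (a point fixed in the world has none). Each returns a list of dicts, best first, with "conf" (0 to 1); they miss things now and then, are a little off and sometimes report something else, mostly with a low value. They report only what shows in the picture. A call takes as long as a camera call.
- eyes.boxes_of(picture, query): "box" ([left, top, right, bottom] in pixels, round what is visible of it).
- eyes.masks_of(picture, query): "mask" (384x512 bool, what is visible of it) and "box" ([left, top, right, bottom] in pixels, round what is visible of it).
The state is a dict: "clock": time; "joint_positions": joint angles; "joint_velocities": joint speeds; "joint_torque": joint torques, N m; "ee_pos": TCP position; "tool_rot": TCP orientation; "contact_force": force on the tool from outside, world axes, zero at the start; "torque": the same for the moment, N m; "finger_gap": opening from 0.0 (shut) to 1.0 (fully open); "grasp_force": force on a finger pad.
Only numpy, scipy, OpenCV 4.12 (cv2) and the standard library are available. Lean on these libraries where they do the work, as an engineer would, in place of code of your own. Each camera call takes 0.05 s, during which the arm holds its last target. There are 200 camera calls.

TASK

Carry the loaded wooden sorting board by its dark fin to the tipping stand, set it down flat against the stand's rail with its open edge towards the green bin and let go; then take it again by the red tab at its back and raise the back until both thread spools have rolled over the rail into the green bin while the two flat pricking irons stay on the board. Lay the board flat on the stand again, let go of it, and put both irons into the blue tray. Spill nothing, and do not disturb the other things on the table.

Things in the scene. Friction and masses are not known exactly. Their poses are not given: they have to be found in the camera images.
- sort_board: loose wooden sorting board, 190 (its x) x 180 (its y) mm, 0.35 kg bare, about 0.7 kg loaded; base 8 mm thick. Origin under the centre of its underside, z up. +y is the open pouring edge; the other three sides have rims 6 mm thick, 16 mm high above the underside. Irons lie behind the batten (see board_groove), either side of the fin; when tilted they may slide to the batten, which holds them to 0.7 rad
- carry_fin (a point): grip point on the dark wooden carrying fin that stands in the middle of the board, near the loaded board's centre of mass. The fin is 12 mm thick along the board's x, 64 mm long along its y, its top 58 mm above the board's underside; this point is 42 mm above the underside, at y = +14 mm. Axes as the board's
- board_front (a point): middle of the lower front corner of the board (pouring edge, underside; board y = +90 mm). The board turns about this corner when it is tipped on the stand
- lift_tab: red upright tab at the back of the board, fixed to it: 10 mm thick (board x), 28 mm long (board y), 46 mm tall above the base. Origin at its foot, at board x = 0, y = -70 mm, z = 8 mm; axes as the board's
- tab_grip (a point): grip point on the red tab: board x = 0, y = -70 mm, 38 mm above the board's underside, 16 mm below the tab's top. Axes as the board's
- tip_stand: fixed tipping stand with catch bin. Origin on the table under the centre of its plywood bed; the bed's flat top is 60 mm high, 200 mm (x) x 186 mm (y). At the bed's +y edge a dark stop rail stands 6 mm above the bed (rear face at y = +92 mm, 8 mm thick). Beyond the rail is the open green bin
- stand_rail (a point): middle of the foot of the rail's rear face, at bed height (60 mm); board_front belongs here, with the board's axes parallel to the stand's. Axes as the stand's
- spool_bin (a point): centre of the green bin's floor, 6 mm above the table; inside 212 mm (x) x 120 mm (y), walls 85 mm high, the side towards the board is the 66 mm high rail. Axes as the stand's
- tool_tray: fixed blue open tray, outside 110 (x) x 135 (y) x 30 mm, walls and floor 4 mm; origin under its centre, on the table
- spool_black_mid (a point): centre of the black thread spool, 42 mm in diameter, 70 mm long, lying in the board's groove; its z axis is the spool's axis
- spool_red_mid (a point): centre of the red thread spool, 40 mm in diameter, 60 mm long, lying in the board's groove; its z axis is the spool's axis
- iron_wide: flat steel pricking iron, 101 mm long (its y), 10 mm thick, lying flat on the board with its shank towards the pouring edge; toothed head 24 mm wide towards -y, straight shank 10 mm wide (x) from y = -9 to +50 mm; 0.09 kg; origin at the centre of its underside
- iron_narrow: flat steel pricking iron, 101 mm long (its y), 10 mm thick, lying flat on the board with its shank towards the pouring edge; toothed head 16 mm wide towards -y, straight shank 10 mm wide (x) from y = -9 to +50 mm; 0.09 kg; origin at the centre of its underside
- beeswax: loose yellow cake of wax, 37 x 53 x 20 mm, a bystander; origin under its centre
- dye_bottle: loose white bottle, 44 mm in diameter, 95 mm tall, a bystander; origin under its centre
- glue_bottle: loose white bottle with a red pointed cap, 58 mm in diameter, 177 mm tall, a bystander; origin under its centre
- board_groove (a point): middle of the groove in which the spools lie: board y = +74 mm, on the base's upper face (z = 8 mm). It runs along x between two strips, 4 mm wide and 2.5 mm proud: the lip at the pouring edge (y = +88) and the batten (y = +60). The spools climb over the lip and roll off when the board is tilted about 0.5 rad (28 degrees), not before. Axes as the board's

How it is judged:
By the outcome, as a careful person would: the job done as asked, in the order asked, and still so for the second after the job is handed in, with the robot touching nothing.
It also fails if it takes over 72 s, if anything falls off the work surface, if the arm or the gripper's body presses on something with over 40 N, if the wrist force passes 120 N, or if a joint passes its speed limit or range.

## Working session

There is one attempt and no reset: what is moved stays moved. The work goes in short steps, each a Python script; the robot and the scene stay as the last script left them, time stands still between calls to the robot, and variables do not carry over. Pictures are saved under pics/ and viewed, at most 10 in all, crops included, and the job is handed in when it is done.

```bash
ls; mkdir -p pics; python3 - <<'E'
from workcell import ctrl, eyes
import cv2, numpy as np
ims=[]
for n in ["scene","top"]:
    p=eyes.get_image(n); ims.append(p["img"]); cv2.imwrite(f"pics/{n}0.png",p["img"])
    print(n,p["K"].tolist(),p["rvec"],p["tvec"],p["shot"])
    for q in ["sort_board","carry_fin","lift_tab","tip_stand","tool_tray","spool_black_mid","spool_red_mid","iron_wide","iron_narrow","beeswax","dye_bottle","glue_bottle"]:
        print(q,[(np.round(d["box"]).tolist(),round(d["conf"],2)) for d in eyes.boxes_of(p,q)[:2]])
print(ctrl.state())
E
```

```text
pics
scene [[416.6091386814921, 0.0, 257.0331580443352], [0.0, 416.6091386814921, 188.1619306052178], [0.0, 0.0, 1.0]] [ 1.27264831  2.5994248  -0.59527844] [ 0.37981815 -0.35062941  1.37829508] 1
sort_board [([136.0, 94.0, 214.0, 155.0], 0.9)]
carry_fin [([135.0, 95.0, 202.0, 159.0], 0.98), ([251.0, 194.0, 402.0, 336.0], 0.58)]
lift_tab [([149.0, 105.0, 160.0, 118.0], 0.49), ([164.0, 184.0, 184.0, 204.0], 0.47)]
tip_stand [([248.0, 192.0, 400.0, 332.0], 0.86)]
tool_tray [([192.0, 166.0, 254.0, 230.0], 0.6)]
spool_black_mid [([188.0, 100.0, 216.0, 130.0], 0.65), ([137.0, 93.0, 203.0, 157.0], 0.16)]
spool_red_mid [([179.0, 127.0, 198.0, 150.0], 0.7)]
iron_wide [([150.0, 105.0, 159.0, 117.0], 0.66), ([150.0, 127.0, 177.0, 142.0], 0.65)]
iron_narrow []
beeswax [([164.0, 184.0, 182.0, 204.0], 0.58)]
dye_bottle [([149.0, 159.0, 168.0, 184.0], 0.62), ([153.0, 126.0, 179.0, 142.0], 0.34)]
glue_bottle [([121.0, 128.0, 150.0, 170.0], 0.95), ([195.0, 165.0, 253.0, 229.0], 0.51)]
top [[371.3880022884283, 0.0, 260.222843719896], [0.0, 371.3880022884283, 191.1239822048935], [0.0, 0.0, 1.0]] [ 2.1
[... 849 characters left out ...]
positions': array([-1.40710052e+00,  3.58805475e-01,  1.51041057e+00, -1.83514410e-05,
        1.27249875e+00, -1.15128111e-01]), 'joint_velocities': array([ 0.00041279, -0.00117858,  0.00055302,  0.00173019,  0.00077044,
       -0.00069659]), 'joint_torque': array([-8.80760072e-04, -5.27590692e+01, -2.79046780e+01, -4.52465065e-05,
        1.76573674e-03,  2.25863846e-05]), 'ee_pos': array([ 0.16509768, -0.57679489,  0.19465948]), 'tool_rot': array([ 9.90297505e-01,  1.38963473e-01, -1.02505989e-05, -6.08380696e-05]), 'contact_force': array([ 0.08687065, -0.42587168,  0.4343536 ]), 'torque': array([ 0.06019611, -0.03683872,  0.01540429]), 'grasp_force': 0.0, 'finger_gap': 1.000407954068136}
```

View combined.

```bash
python3 - <<'E'
import cv2
i=cv2.imread("pics/top0.png"); cv2.imwrite("pics/top0c.png",cv2.resize(i[110:260,100:440],(800,353),interpolation=cv2.INTER_CUBIC))
i=cv2.imread("pics/scene0.png"); cv2.imwrite("pics/scene0c.png",cv2.resize(i[80:350,110:420],(689,600),interpolation=cv2.INTER_CUBIC))
E
```

```text
(no output)
```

View pics/top0c.png

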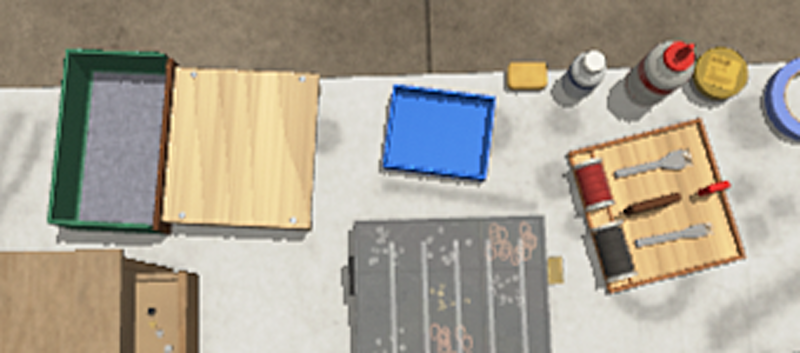

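View pics/scene0c.png

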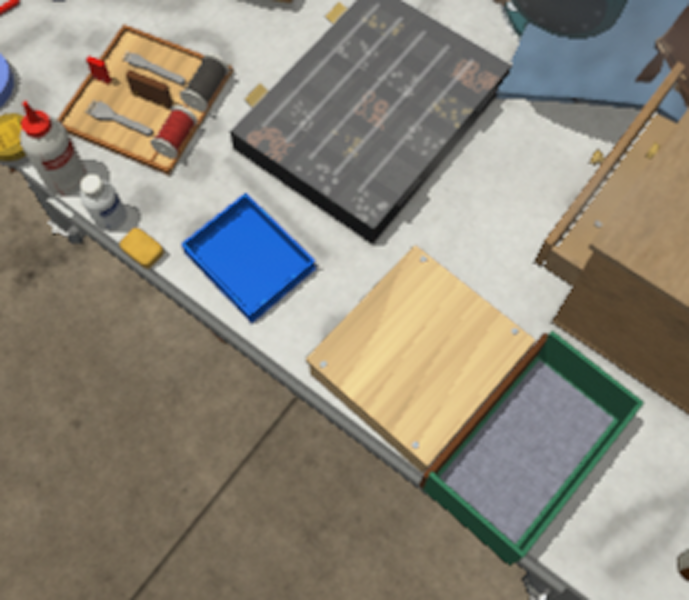

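```bash
cat > h.py <<'E'
import numpy as np, cv2
from scipy.spatial.transform import Rotation as R
from workcell import ctrl, command_gripper, planner, eyes, order
def ray(p,uv):
    Rm=cv2.Rodrigues(np.array(p["rvec"],float))[0]; K=p["K"]; C=-Rm.T@np.array(p["tvec"],float).ravel()
    x=(uv[0]-K[0][2])/K[0][0]; y=(uv[1]-K[1][2])/K[1][1]
    if p.get("fish"):
        r=np.hypot(x,y); d=np.array([x/r*np.sin(r),y/r*np.sin(r),np.cos(r)]) if r>1e-9 else np.array([0,0,1.])
    else: d=np.array([x,y,1.])
    return C,Rm.T@d
def w(p,uv,z):
    C,d=ray(p,uv); return C+d*(z-C[2])/d[2]
def proj(p,P):
    Rm=cv2.Rodrigues(np.array(p["rvec"],float))[0]; K=p["K"]; q=Rm@np.asarray(P,float)+np.array(p["tvec"],float).ravel()
    if p.get("fish"):
        n=np.hypot(q[0],q[1]); t=np.arctan2(n,q[2]); x,y=q[0]/n*t,q[1]/n*t
    else: x,y=q[0]/q[2],q[1]/q[2]
    return np.array([K[0][0]*x+K[0][2],K[1][1]*y+K[1][2]])
def down(yaw):  # tool y axis at angle yaw in world (closing line), z down
    c,s=np.cos(yaw),np.sin(yaw)
    return np.array([[s,c,0],[-c,s,0],[0,0,-1.]])
def Q(M): return R.from_matrix(M).as_quat()
E
python3 - <<'E'
from h import *
p=eyes.get_image("top"); f=lambda u,v:(u/2.353+100,v/2.353+110)
print("cam",ray(p,(0,0))[0])
for n,z,L in [("board",.016,[(570,153),(698,120),(745,257),(610,292)]),("bed",.06,[(175,67),(320,74),(310,230),(163,226)]),("tray",.03,[(396,86),(495,97),(486,181),(384,168)]),("bin",.085,[(66,50),(167,50),(160,228),(50,222)]),("fin",.058,[(625,210),(680,197)]),("tab",.054,[(697,192),(730,184)]),("slab",.05,[(350,217),(545,215)]),("box",.1,[(120,252),(195,272)]),("wax",.02,[(527,75)]),("dye",.095,[(594,62)]),("glue",.177,[(680,52)]),("goldcan",.03,[(720,73)])]:
    print(n,[np.round(w(p,f(*c),z)[:2],3).tolist() for c in L])
s=eyes.get_image("scene"); g=lambda u,v:(u/2.2226+110,v/2.2226+80)
print("scene cam",ray(s,(0,0))[0])
for n,z,L in [("board",.016,[(125,28),(232,72),(172,170),(62,120)]),("bed",.06,[(415,248),(535,345),(425,468),(308,360)]),("tray",.03,[(247,197),(315,264),(256,318),(184,244)]),("slabtop",.05,[(385,0),(508,70),(372,232),(233,137)])]:
    print(n,[np.round(w(s,g(*c),z)[:2],3).tolist() for c in L])
E
```

```text
cam [ 0.38316016 -0.06862431  1.14031818]
board [[0.591, -0.294], [0.63, -0.462], [0.45, -0.507], [0.41, -0.334]]
bed [[0.711, 0.213], [0.696, 0.027], [0.496, 0.042], [0.506, 0.227]]
tray [[0.685, -0.07], [0.666, -0.198], [0.556, -0.182], [0.577, -0.051]]
bin [[0.731, 0.346], [0.726, 0.217], [0.501, 0.224], [0.512, 0.36]]
fin [[0.51, -0.349], [0.524, -0.417]]
tab [[0.53, -0.44], [0.539, -0.481]]
slab [[0.512, -0.007], [0.507, -0.251]]
box [[0.472, 0.267], [0.445, 0.177]]
wax [[0.697, -0.243]]
dye [[0.689, -0.314]]
glue [[0.674, -0.392]]
goldcan [[0.688, -0.49]]
scene cam [0.94605116 0.26800183 1.09547357]
board [[0.454, -0.5], [0.418, -0.326], [0.589, -0.286], [0.623, -0.46]]
bed [[0.503, 0.049], [0.519, 0.233], [0.715, 0.214], [0.697, 0.034]]
tray [[0.564, -0.174], [0.585, -0.044], [0.686, -0.056], [0.665, -0.193]]
slabtop [[0.206, -0.215], [0.202, -0.009], [0.513, -0.009], [0.514, -0.238]]
```

```bash
python3 - <<'E'
from h import *
print(planner.solve_ik([.52,-.39,.22],Q(down(.23))))
ctrl.move_to([.50,-.37,.22],Q(down(.23)))
p=eyes.get_image("wrist"); cv2.imwrite("pics/w1.png",p["img"]); p["fish"]=1
print(p["K"].tolist(),ray(p,(256,192)),ctrl.state()["clock"],ctrl.state()["joint_positions"])
yaw=.23;c,s=np.cos(yaw),np.sin(yaw);Rb=np.array([[c,-s],[s,c]]);B=np.array([.521,-.398])
for n,xy,z in [("fin front",(0,46),58),("fin back",(0,-18),58),("tab",(0,-70),54),("FL",(-95,90),16),("FR",(95,90),16),("BL",(-95,-90),16),("BR",(95,-90),16)]:
    print(n,np.round(proj(p,[*(B+Rb@np.array(xy)/1000),z/1000]),1))
for q in ["sort_board","iron_wide","iron_narrow","lift_tab"]:
    print(q,[(np.round(d["box"]).tolist(),round(d["conf"],2)) for d in eyes.boxes_of(p,q)[:2]])
E
```

```text
Traceback (most recent call last):
  File "h.py", line 22, in Q
    def Q(M): return R.from_matrix(M).as_quat()
                     ~~~~~~~~~~~~~^^^
  File "scipy/spatial/transform/_rotation.pyx", line 1143, in scipy.spatial.transform._rotation.Rotation.from_matrix
ValueError: Non-positive determinant (left-handed or null coordinate frame) in rotation matrix 0: [[ 0.22797752  0.9736664   0.        ]
 [-0.9736664   0.22797752  0.        ]
 [ 0.          0.         -1.        ]].
```

```bash
sed -i 's/\[\[s,c,0\],\[-c,s,0\]/[[-s,c,0],[c,s,0]/' h.py; python3 - <<'E'
from h import *
print(planner.solve_ik([.52,-.39,.22],Q(down(.23))))
ctrl.move_to([.50,-.37,.22],Q(down(.23)))
p=eyes.get_image("wrist"); cv2.imwrite("pics/w1.png",p["img"]); p["fish"]=1
print(p["K"].tolist(),ray(p,(256,192)),ctrl.state()["clock"],ctrl.state()["joint_positions"])
yaw=.23;c,s=np.cos(yaw),np.sin(yaw);Rb=np.array([[c,-s],[s,c]]);B=np.array([.521,-.398])
for n,xy,z in [("fin front",(0,46),58),("fin back",(0,-18),58),("tab",(0,-70),54),("FL",(-95,90),16),("FR",(95,90),16),("BL",(-95,-90),16),("BR",(95,-90),16)]:
    print(n,np.round(proj(p,[*(B+Rb@np.array(xy)/1000),z/1000]),1))
for q in ["sort_board","iron_wide","iron_narrow","lift_tab"]:
    print(q,[(np.round(d["box"]).tolist(),round(d["conf"],2)) for d in eyes.boxes_of(p,q)[:2]])
E
```

```text
[-7.49700622e-01  4.11232499e-01  1.36265903e+00 -4.44089210e-16
  1.36770112e+00 -9.79700622e-01]
[[297.3186396354542, 0.0, 261.6252673364221], [0.0, 297.3186396354542, 192.1674114966755], [0.0, 0.0, 1.0]] (array([ 0.48234869, -0.29507833,  0.39890898]), array([ 0.04906617, -0.29703245, -0.95360591])) 2.9167 [-7.49833360e-01  3.70085265e-01  1.42807088e+00 -4.96492086e-04
  1.34365394e+00 -9.77649804e-01]
fin front [274.  155.6]
fin back [273.6 207.2]
tab [273.  243.5]
FL [199.2 117.3]
FR [345.1 117.7]
BL [206.8 243.3]
BR [336.1 242.5]
sort_board [([204.0, 116.0, 347.0, 252.0], 0.71)]
iron_wide [([297.0, 156.0, 316.0, 223.0], 0.7)]
iron_narrow [([234.0, 154.0, 245.0, 222.0], 0.79)]
lift_tab [([271.0, 222.0, 279.0, 254.0], 0.47)]
```

View pics/w1.png

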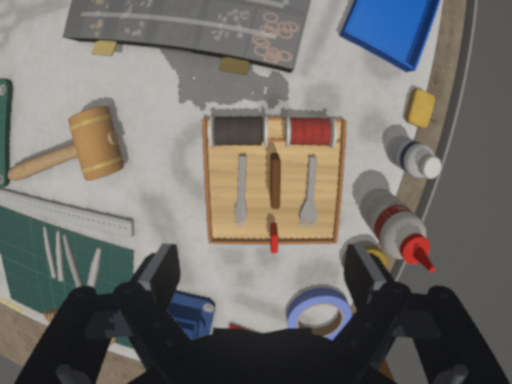

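```bash
python3 - <<'E'
from h import *
from scipy.optimize import least_squares
p=eyes.get_image("wrist"); p["fish"]=1
obs=[((-95,90,16),(204,117.5)),((95,90,16),(347,118)),((95,-90,16),(338,241.5)),((-95,-90,16),(209.5,241.5)),((0,46,58),(275,153.5)),((0,-18,58),(276,208)),((0,-70,54),(274,240))]
def f(v):
    c,s=np.cos(v[2]),np.sin(v[2])
    return np.concatenate([proj(p,[v[0]+(c*X-s*Y)/1e3,v[1]+(s*X+c*Y)/1e3,Z/1e3])-o for (X,Y,Z),o in obs])
r=least_squares(f,[.521,-.398,.23]); print(r.x,np.round(r.fun,1))
x,y,a=r.x; c,s=np.cos(a),np.sin(a)
g=np.array([x-s*.014,y+c*.014]); print(g)
ctrl.move_to([*g,.11],Q(down(a)))
command_gripper(.4)
p=eyes.get_image("wrist"); cv2.imwrite("pics/w2.png",p["img"])
ctrl.move_linear([*g,.0245],max_speed=.1,stop_force=15)
print(ctrl.state()["ee_pos"],ctrl.state()["clock"])
command_gripper(0,effort=90)
st=ctrl.state();print(st["finger_gap"],st["grasp_force"],st["contact_force"],st["ee_pos"])
E
```

```text
[ 0.52372589 -0.39597482  0.22578911] [-2.3 -1.6  0.5 -0.8 -0.2  0.4 -1.1  0.8  1.7  1.  -0.1 -1.8  1.   2.6]
[ 0.52059163 -0.38233017]
[ 0.52106423 -0.38277914  0.02508009] 5.3
0.003199464798838867 0.0 [0.56209997 0.648936   0.15046749] [ 0.52068824 -0.38241961  0.02476717]
```

View pics/w2.png

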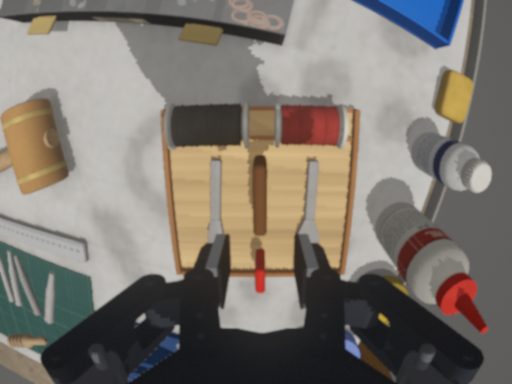

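```bash
python3 - <<'E'
from h import *
p=eyes.get_image("wrist"); p["fish"]=1; st=ctrl.state()
print(st["finger_gap"],st["grasp_force"],np.round(proj(p,st["ee_pos"]),1))
s=eyes.get_image("scene")
a=cv2.resize(p["img"][90:330,100:420],(400,300)); b=cv2.resize(s["img"][80:180,110:243],(400,300),interpolation=cv2.INTER_CUBIC)
cv2.imwrite("pics/c1.png",np.hstack([a,b]))
E
```

```text
-1.1917219534539402e-05 0.0 [260.8 222.7]
```

View pics/c1.png

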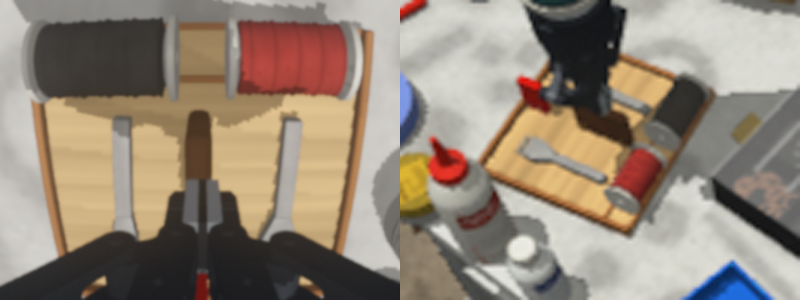

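```bash
python3 - <<'E'
from h import *
out=[]
st=ctrl.state(); T=R.from_quat(st["tool_rot"]).as_matrix(); print(st["ee_pos"],np.round(T,3))
x,y,a=.5237,-.396,.2258; c,s=np.cos(a),np.sin(a)
b=lambda X,Y,Z:[x+(c*X-s*Y)/1e3,y+(s*X+c*Y)/1e3,Z/1e3]
for n,k in [("wrist",(100,90,320,240)),("scene",(120,80,120,90))]:
    p=eyes.get_image(n); p["fish"]=n=="wrist"
    im=cv2.resize(p["img"][k[1]:k[1]+k[3],k[0]:k[0]+k[2]],(400,300),interpolation=cv2.INTER_CUBIC); z=400/k[2]
    def dot(P,col):
        q=(proj(p,P)-k[:2])*z; cv2.circle(im,tuple(int(v) for v in q),3,col,-1)
    for Z in (8,58):
        for Y in (-18,46): dot(b(0,Y,Z),(0,255,0))
    dot(b(0,-56,54),(255,255,0));dot(b(0,-84,54),(255,255,0))
    for X in(-95,95):
        for Y in (-90,90): dot(b(X,Y,16),(255,0,255))
    dot(st["ee_pos"],(0,0,255)); dot(st["ee_pos"]-.05*T[:,2],(0,128,255))
    out.append(im)
cv2.imwrite("pics/c2.png",np.hstack(out))
E
```

```text
[ 0.52062667 -0.38233177  0.02459739] [[-0.224  0.975  0.   ]
 [ 0.975  0.224 -0.   ]
 [-0.     0.    -1.   ]]
```

View pics/c2.png

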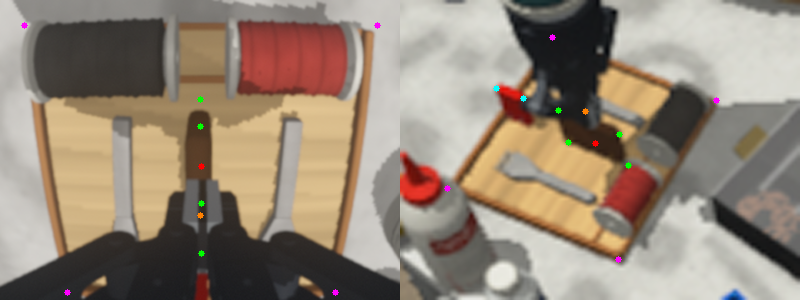

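```bash
python3 - <<'E'
from h import *
q=np.array([.5206,-.3823])
ctrl.move_linear([*q,.09]); command_gripper(.4)
hit=ctrl.move_linear([*q,.006],max_speed=.05,stop_force=6)
st=ctrl.state(); print(hit,st["ee_pos"],st["contact_force"],st["torque"],st["clock"],st["finger_gap"])
a=eyes.get_image("scene")["img"]; b=eyes.get_image("wrist")["img"]
cv2.imwrite("pics/c3.png",np.hstack([cv2.resize(a[70:170,120:220],(400,400),interpolation=cv2.INTER_CUBIC),cv2.resize(b[90:330,140:380],(400,400))]))
E
```

```text
False [ 0.5207922  -0.38248188  0.00632992] [-0.31215464 -0.08204641  0.20936695] [-0.027981    0.00037372  0.01214134] 8.7667 0.40157444878488124
```

View pics/c3.png

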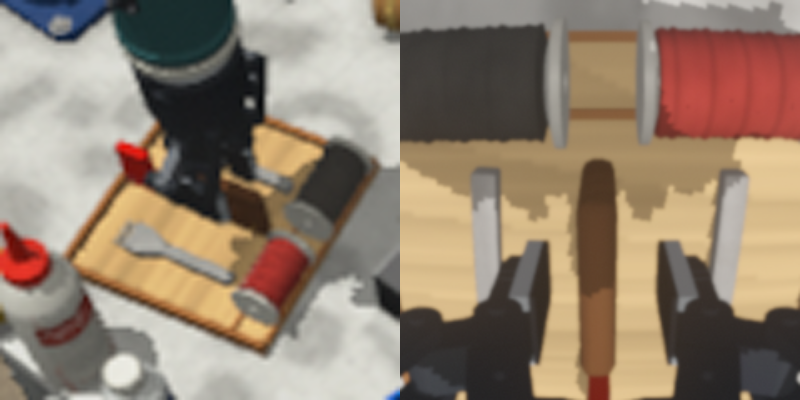

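```bash
python3 - <<'E'
from h import *
s=eyes.get_image("scene")
for z in (.02,.03,.045,.055): print(z,w(s,(173.75,123.75),z))
q=np.array([.5206,-.3823])
hit=ctrl.move_linear([*q,-.036],max_speed=.04,stop_force=5)
st=ctrl.state(); print(hit,st["ee_pos"],st["contact_force"],st["torque"],st["clock"],st["finger_gap"])
E
```

```text
0.02 [ 0.52960953 -0.39550518  0.02      ]
0.03 [ 0.5334817  -0.38933574  0.03      ]
0.045 [ 0.53928996 -0.38008158  0.045     ]
0.055 [ 0.54316213 -0.37391214  0.055     ]
True [ 0.52026492 -0.3819932  -0.02936811] [-0.55476656  0.92682831  6.89533029] [ 0.14260379  0.1068222  -0.00155776] 9.7417 0.40320898319159093
```

```bash
python3 - <<'E'
from h import *
q=np.array([.5206,-.3823]); a=.2258
ctrl.move_linear([*q,-.010],max_speed=.1)
command_gripper(0,effort=90)
st=ctrl.state(); print(st["finger_gap"],st["grasp_force"],st["contact_force"],st["ee_pos"],st["clock"])
if st["grasp_force"]>20:
    ctrl.move_linear([*q,.09],max_speed=.08)
    st=ctrl.state(); print(st["finger_gap"],st["grasp_force"],st["contact_force"],st["torque"],st["ee_pos"],st["clock"])
p=eyes.get_image("wrist"); cv2.imwrite("pics/w3.png",p["img"])
p=eyes.get_image("top"); cv2.imwrite("pics/t3.png",p["img"])
E
```

```text
0.1265162063643823 88.73772025108337 [-2.67439014  0.05559972  2.28307946] [ 0.51991437 -0.38201455 -0.01032433] 10.4167
0.12140526845288992 87.67076253890991 [-1.18086233  0.14699907 -7.06348315] [ 0.03716242 -0.01221705 -0.01509029] [ 0.52014469 -0.38191878  0.0892355 ] 11.8167
```

```bash
python3 - <<'E'
from h import *
ctrl.move_linear([.56,-.10,.125],Q(down(-.078)),max_speed=.2)
st=ctrl.state(); print(st["finger_gap"],st["grasp_force"],st["contact_force"],st["torque"],st["ee_pos"],st["clock"])
p=eyes.get_image("wrist"); p["fish"]=1; im=p["img"].copy()
y=-.078;c,s=np.cos(y),np.sin(y);B=np.array([.605,.130])
for X,Y,Z in [(-100,-93,60),(100,-93,60),(-100,92,60),(100,92,60),(-100,92,66),(100,92,66),(-100,100,66),(100,100,66)]:
    q=proj(p,[B[0]+(c*X-s*Y)/1e3,B[1]+(s*X+c*Y)/1e3,Z/1e3]); print((X,Y,Z),np.round(q,1))
cv2.imwrite("pics/w4raw.png",im)
cv2.imwrite("pics/w4.png",cv2.resize(im[0:250,80:413],(799,600),interpolation=cv2.INTER_CUBIC))
np.save("w4.npy",{k:v for k,v in p.items() if k!="img"},allow_pickle=True)
E
```

```text
0.12489976862210445 87.72720336914062 [ 0.76738485 -0.49084306 -6.47072315] [ 0.04681747 -0.04152662 -0.01948909] [ 0.55987483 -0.10067073  0.12493164] 13.5
(-100, -93, 60) [172.7  31.2]
(100, -93, 60) [406.8  38.8]
(-100, 92, 60) [ 184.9 -128.8]
(100, 92, 60) [ 388.1 -118.9]
(-100, 92, 66) [ 183.7 -132.3]
(100, 92, 66) [ 390.1 -122. ]
(-100, 100, 66) [ 184.4 -137.1]
(100, 100, 66) [ 389.  -126.9]
```

View pics/w4.png

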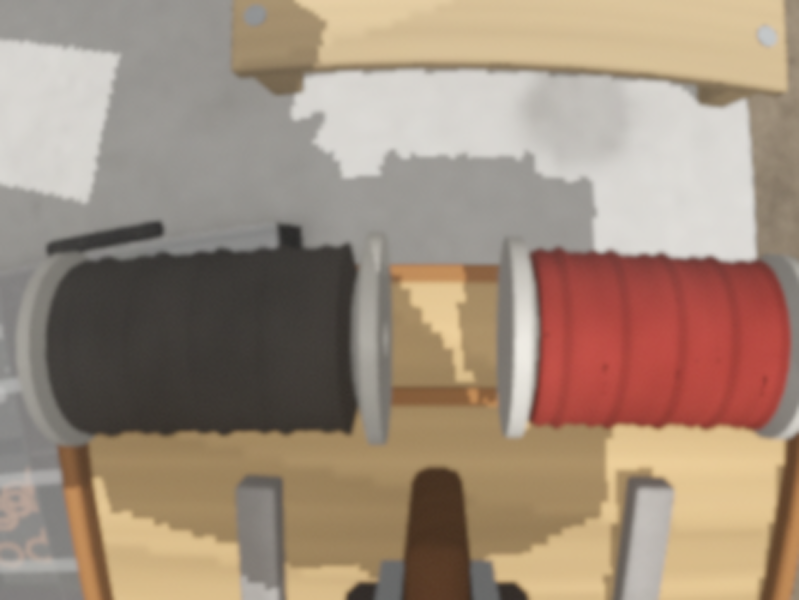

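```bash
python3 - <<'E'
from h import *
p=np.load("w4.npy",allow_pickle=True).item(); p["fish"]=1
L=w(p,(177.1,27.8),.06);Rr=w(p,(407.2,36.5),.06); d=Rr-L
print(L,Rr,np.linalg.norm(d),np.arctan2(d[1],d[0]))
# rail top/bed boundary in top camera: green/brown/wood profile for x position
m=(L+Rr)/2; y=np.arctan2(d[1],d[0]); print("centre",m[0]-np.sin(y)*.093,m[1]+np.cos(y)*.093)
E
```

```text
[0.50208491 0.04739926 0.06      ] [0.69805269 0.03163129 0.06      ] 0.19660112073500455 -0.08028910245648331
centre 0.6075276706075983 0.1322156784753238
```

```bash
cat >> h.py <<'E'
SY=-.0795; SC=np.array([.607,.1315]); ZG=-.0103  # stand pose; ee z when gripped fin with board underside at 0
def st2w(X,Y): c,s=np.cos(SY),np.sin(SY); return SC+np.array([c*X-s*Y,s*X+c*Y])/1e3
E
python3 - <<'E'
from h import *
q=Q(down(SY))
ctrl.move_linear([*st2w(0,6),.13],q,max_speed=.22)
ctrl.move_linear([*st2w(0,6),ZG+.075],q,max_speed=.12)
ctrl.move_linear([*st2w(0,6),ZG+.0625],q,max_speed=.03,stop_force=6)
st=ctrl.state(); print(st["ee_pos"],st["contact_force"],st["clock"])
hit=ctrl.move_linear([*st2w(0,28),ZG+.0625],q,max_speed=.025,stop_force=5)
st=ctrl.state(); print(hit,st["ee_pos"],st["contact_force"],st["torque"],st["clock"])
d=st["ee_pos"][:2]-SC; c,s=np.cos(SY),np.sin(SY); print("stand xy",c*d[0]+s*d[1],-s*d[0]+c*d[1])
eyes.get_image("wrist"); cv2.imwrite("pics/w5.png",eyes.get_image("wrist")["img"])
E
```

```text
[0.60735426 0.137511   0.05202532] [-0.14456992 -0.54339183 -6.05068515] 16.0583
True [0.60769355 0.15243195 0.0512895 ] [ 0.23232729 -0.84501909 -6.66704867] [-0.08449127 -0.04355074 -0.02524434] 16.6917
stand xy -0.0009709794777375632 0.020920911713697102
```

```bash
python3 - <<'E'
from h import *
q=Q(down(SY))
hit=ctrl.move_linear([*st2w(0,26),ZG+.0618],q,max_speed=.02,stop_force=5)
st=ctrl.state(); print(hit,st["ee_pos"],st["contact_force"],st["torque"])
P=st["ee_pos"]
hit=ctrl.move_linear([P[0],P[1],ZG+.0585],q,max_speed=.02,stop_force=6)
st=ctrl.state(); print(hit,st["ee_pos"],st["contact_force"],st["torque"],st["clock"])
d=st["ee_pos"][:2]-SC; c,s=np.cos(SY),np.sin(SY); print("stand xy",c*d[0]+s*d[1],-s*d[0]+c*d[1])
out=[cv2.resize(eyes.get_image("wrist")["img"],(400,300))]
p=eyes.get_image("scene"); cv2.imwrite("pics/s5.png",p["img"])
out.append(cv2.resize(p["img"][190:310,240:400],(400,300),interpolation=cv2.INTER_CUBIC))
cv2.imwrite("pics/c5.png",np.hstack(out))
E
```

```text
True [0.60634465 0.15236485 0.04971976] [ 0.62796851 -2.09467617  1.82169889] [ 0.06739306 -0.49444864  0.16156642]
False [0.60669289 0.15251526 0.0496734 ] [-2.86505016 -1.164282    9.33634457] [0.00861641 0.58948951 0.11813234] 17.2583
stand xy -0.001975092888614341 0.020924494073655365
```

View pics/c5.png

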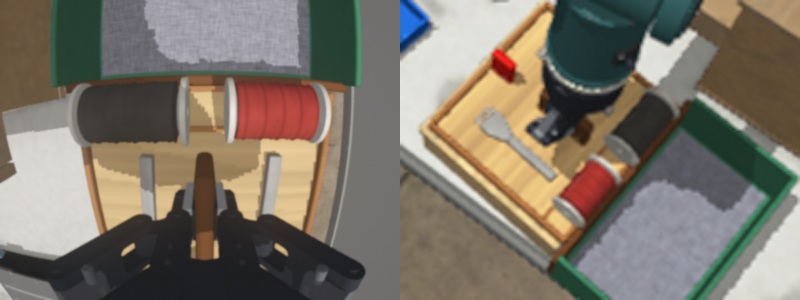

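```bash
python3 - <<'E'
from h import *
q=Q(down(SY)); c,s=np.cos(SY),np.sin(SY)
P=ctrl.state()["ee_pos"]
hit=ctrl.move_linear([P[0]-s*.008,P[1]+c*.008,ZG+.0605],q,max_speed=.02,stop_force=12)
st=ctrl.state(); print(hit,st["ee_pos"],st["contact_force"],st["torque"])
d=st["ee_pos"][:2]-SC; print("stand xy",c*d[0]+s*d[1],-s*d[0]+c*d[1])
command_gripper(.35)
st=ctrl.state(); print(st["ee_pos"],st["contact_force"],st["clock"])
P=st["ee_pos"]; ctrl.move_linear([P[0],P[1],.13],max_speed=.2)
# hover over tab so that both are seen
g=st2w(-2,-62)
ctrl.move_to([*g,.13],q)
p=eyes.get_image("wrist"); cv2.imwrite("pics/w6.png",p["img"]); p["fish"]=1
print(ctrl.state()["ee_pos"],ctrl.state()["clock"])
# search red tab, tip-off pixels
hsv=cv2.cvtColor(p["img"],cv2.COLOR_BGR2HSV)
m=(((hsv[...,0]<6)|(hsv[...,0]>172))&(hsv[...,1]>190)&(hsv[...,2]>60)).astype(np.uint8)
n,l,S,C=cv2.connectedComponentsWithStats(m)
for i in np.argsort(-S[1:,4])[:4]+1: print(S[i],C[i])
for Y in(-84,-56): print(np.round(proj(p,[*st2w(-2,Y+2),.114]),1))
E
```

```text
True [0.60663919 0.15231805 0.04966534] [ 0.34520818 -2.09034769  4.46231468] [0.16403245 0.02660383 0.13252193]
stand xy -0.0020129580478248955 0.0207236428538608
[0.60549253 0.15226594 0.04873744] [-0.90576398 -0.71582535 -0.65886952] 17.95
[0.5988698  0.06960669 0.12834891] 18.9833
[259 204   4  13  40] [260.5 209.5]
[260 218   2   5   7] [260.28571429 220.        ]
[269 216   1   1   1] [269. 216.]
[261 225   1   1   1] [261. 225.]
[263.5 239. ]
[263.4 202.5]
```

```bash
cat >> h.py <<'E'
def tiltpose(th,G,piv):
    ax=np.array([np.cos(SY),np.sin(SY),0]); Rm=R.from_rotvec(-th*ax).as_matrix()
    return piv+Rm@(G-piv), Q(Rm@down(SY))
E
python3 - <<'E'
from h import *
G=np.array([*st2w(-3.5,-68),.0457])
for z in (.06,.028):
    piv=np.array([*st2w(-3.5,92),z])
    for th in (0,.2,.4,.6,.68):
        P,o=tiltpose(th,G,piv); j=planner.solve_ik(P,o); print(z,th,np.round(P,3),None if j is None else np.round(j,2))
def camrel():
    p=eyes.get_image("wrist"); C=ray(p,(0,0))[0]; s=ctrl.state(); return R.from_quat(s["tool_rot"]).as_matrix().T@(C-s["ee_pos"])
print(camrel())
P,o=tiltpose(.55,np.array([*G[:2],.14]),np.array([*G[:2],.14]))
ctrl.move_to([*G[:2],.14],o); print(camrel(),ctrl.state()["clock"])
E
```

```text
0.06 0 [0.598 0.064 0.046] [-0.01  0.53  1.66 -0.    0.96  0.07]
0.06 0.2 [0.598 0.064 0.078] [ 0.12  0.52  1.59 -0.22  1.08  0.31]
0.06 0.4 [0.599 0.071 0.109] [ 0.25  0.55  1.51 -0.4   1.25  0.49]
0.06 0.6 [0.6   0.084 0.139] [ 0.37  0.61  1.42 -0.54  1.43  0.61]
0.06 0.68 [0.6   0.091 0.149] [ 0.41  0.64  1.38 -0.59  1.5   0.65]
0.028 0 [0.598 0.064 0.046] [-0.01  0.53  1.66 -0.    0.96  0.07]
0.028 0.2 [0.599 0.071 0.077] [ 0.14  0.52  1.59 -0.22  1.09  0.32]
0.028 0.4 [0.6   0.083 0.107] [ 0.27  0.56  1.5  -0.39  1.26  0.51]
0.028 0.6 [0.601 0.102 0.133] [ 0.39  0.63  1.4  -0.53  1.44  0.63]
0.028 0.68 [0.602 0.111 0.142] [ 0.44  0.66  1.35 -0.58  1.52  0.67]
[ 7.70517238e-02  1.37506419e-04 -1.78669399e-01]
[ 0.07918295 -0.0002095  -0.17982771] 19.6417
```

```bash
python3 - <<'E'
from h import *
q=Q(down(SY)); G=np.array([*st2w(-3.5,-68),.0457])
ctrl.move_to([G[0],G[1],.10],q)
hit=ctrl.move_linear(G,q,max_speed=.1,stop_force=10); print(hit)
command_gripper(0,effort=80)
st=ctrl.state(); print(st["finger_gap"],st["grasp_force"],st["contact_force"],st["ee_pos"],st["clock"])
G=st["ee_pos"].copy(); piv=np.array([*st2w(-3.5,92),.06])
if st["grasp_force"]>20:
  for th in (.12,.24,.36,.44):
    P,o=tiltpose(th,G,piv); hit=ctrl.move_linear(P,o,max_speed=.06,stop_force=25)
    st=ctrl.state(); print(th,hit,st["grasp_force"],np.round(st["contact_force"],1),np.round(st["torque"],2))
    if hit: break
np.save("G.npy",G)
print(st["clock"]); cv2.imwrite("pics/s7.png",eyes.get_image("scene")["img"])
E
```

```text
False
0.10350813486333546 78.77783417701721 [0.67597354 1.50922556 5.09346902] [0.59912258 0.06407347 0.04668944] 21.2
0.12 False 78.10989260673523 [ 1.  -2.1 -1.9] [-0.29 -0.25  0.1 ]
0.24 False 78.26787829399109 [ 1.4 -5.4 -0.8] [-0.65 -0.19  0.19]
0.36 False 78.41986298561096 [ 1.2 -7.1  3.4] [-0.92 -0.14  0.19]
0.44 False 78.46059679985046 [ 0.8 -8.6  4.1] [-1.1  -0.1   0.24]
22.9833
```

```bash
python3 - <<'E'
from h import *
G=np.load("G.npy"); piv=np.array([*st2w(-3.5,92),.06])
for th in (.50,.55,.60):
    P,o=tiltpose(th,G,piv); P=P+[0,-.001,.001]; hit=ctrl.move_linear(P,o,max_speed=.05,stop_force=25)
    st=ctrl.state(); print(th,hit,st["grasp_force"],np.round(st["contact_force"],1),np.round(st["torque"],2))
    if hit: break
ctrl.dwell(.6)
p=eyes.get_image("scene"); cv2.imwrite("pics/s8.png",p["img"])
for q in ["spool_black_mid","spool_red_mid","iron_wide","iron_narrow"]:
    print(q,[(np.round(d["box"]).tolist(),round(d["conf"],2)) for d in eyes.boxes_of(p,q)[:2]])
print("bin floor corners",[np.round(proj(p,[*st2w(X,Y),.006])).tolist() for X,Y in [(-106,100),(106,100),(106,220),(-106,220)]])
st=ctrl.state();print(np.round(st["contact_force"],1),st["clock"])
E
```

```text
0.5 False 78.10231447219849 [ 0.6 -6.8  0.6] [-0.8  -0.11  0.16]
0.55 False 78.14391016960144 [-0.3 -6.5  2.1] [-1.03 -0.    0.1 ]
0.6 False 78.15728545188904 [-0.1 -7.3  3.3] [-1.21 -0.01  0.16]
spool_black_mid [([355.0, 263.0, 387.0, 293.0], 0.73)]
spool_red_mid [([334.0, 292.0, 362.0, 321.0], 0.63), ([121.0, 127.0, 147.0, 168.0], 0.47)]
iron_wide [([287.0, 233.0, 310.0, 270.0], 0.66)]
iron_narrow []
bin floor corners [[351.0, 240.0], [301.0, 299.0], [338.0, 332.0], [387.0, 270.0]]
[ 0.6 -7.5  2. ] 24.8583
```

```bash
python3 - <<'E'
from h import *
G=np.load("G.npy"); piv=np.array([*st2w(-3.5,92),.06])
for th in (.4,.2,.05):
    P,o=tiltpose(th,G,piv); hit=ctrl.move_linear(P,o,max_speed=.1,stop_force=25)
    if hit: print("hit",th,ctrl.state()["contact_force"]); break
P,o=tiltpose(0,G,piv); hit=ctrl.move_linear(P-[0,0,.0005],o,max_speed=.025,stop_force=8)
st=ctrl.state(); print(hit,np.round(st["ee_pos"]-G,4),np.round(st["contact_force"],1),st["clock"])
command_gripper(.35); st=ctrl.state(); print(np.round(st["contact_force"],1),st["ee_pos"])
ctrl.move_linear([*st["ee_pos"][:2],.12],max_speed=.2)
ctrl.move_to([*st2w(-3,-45),.15],o)
p=eyes.get_image("wrist"); p["fish"]=1; cv2.imwrite("pics/w9.png",p["img"]); np.save("w9.npy",{k:v for k,v in p.items() if k!="img"},allow_pickle=True)
for q in ["iron_wide","iron_narrow"]:
    for d in eyes.masks_of(p,q)[:2]:
        m=d["mask"]; ys,xs=np.nonzero(m); pts=np.array([w(p,(x,y),.078)[:2] for x,y in zip(xs,ys)])-SC
        c,s=np.cos(SY),np.sin(SY); L=pts@np.array([[c,-s],[s,c]])*1e3
        front=L[L[:,1]>L[:,1].max()-40]; k=np.polyfit(front[:,1],front[:,0],1)
        print(q,round(d["conf"],2),d["box"],"stand x",L[:,0].min(),L[:,0].max(),"y",L[:,1].min(),L[:,1].max(),"shank mean",front.mean(0),"slope",k)
for q in ["tool_tray"]:
    print([(np.round(d["box"]).tolist(),round(d["conf"],2)) for d in eyes.boxes_of(p,q)[:2]])
a=p["img"]; t=eyes.get_image("scene")["img"]
cv2.imwrite("pics/c9.png",np.hstack([cv2.resize(a[60:300,100:420],(500,375)),cv2.resize(t[180:340,180:308],(300,375),interpolation=cv2.INTER_CUBIC)]))
print(ctrl.state()["clock"])
E
```

```text
True [-0.0002  0.0003  0.    ] [-0.5  1.3  4.8] 26.5833
[ 0.9 -0.7 -0. ] [0.59693716 0.0624583  0.04503071]
iron_wide 0.65 [300.8, 69.5, 332.1, 182.0] stand x 33.541840380801176 58.696907641363936 y -37.22636736927088 61.5791118560429 shank mean [47.15772741 41.18540063] slope [3.90849436e-02 4.55479983e+01]
iron_wide 0.58 [197.0, 67.1, 218.9, 181.6] stand x -57.369801528035126 -38.610531696227845 y -35.32879173737925 61.01287204019106 shank mean [-44.25635146  40.60980482] slope [  0.0654989  -46.91624903]
iron_narrow 0.97 [199.3, 68.9, 219.1, 183.5] stand x -57.51769642809363 -37.76929336344291 y -37.16487902591305 61.793546854689396 shank mean [-43.83564705  41.29712903] slope [  0.06872629 -46.67384535]
[([252.0, 273.0, 336.0, 332.0], 0.74)]
27.9667
```

View pics/c9.png

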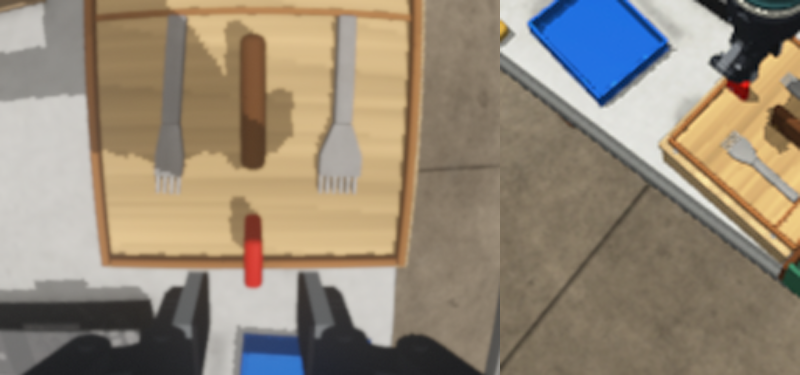

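```bash
cat > pick.py <<'E'
from h import *
def pick(k,x0,y=15):
    q=Q(down(SY-k)); g=st2w(x0+k*y,y)
    command_gripper(.4)
    ctrl.move_to([*g,.09],q)
    hit=ctrl.move_linear([*g,.0365],q,max_speed=.08,stop_force=8)
    st=ctrl.state(); print(hit,st["ee_pos"],np.round(st["contact_force"],1))
    command_gripper(0,effort=60)
    st=ctrl.state(); print(st["finger_gap"],st["grasp_force"],np.round(st["contact_force"],1))
    ctrl.move_linear([*g,.12],q,max_speed=.15)
    st=ctrl.state(); print(st["finger_gap"],st["grasp_force"],np.round(st["contact_force"],1),st["clock"])
    return st["grasp_force"]>15
E
python3 - <<'E'
from pick import *
if pick(.039,45.5):
    ctrl.move_linear([.60,-.16,.12],Q(down(-.155)),max_speed=.25)
    p=eyes.get_image("wrist"); p["fish"]=1; cv2.imwrite("pics/w10.png",p["img"])
    hsv=cv2.cvtColor(p["img"],cv2.COLOR_BGR2HSV); m=((hsv[...,0]>100)&(hsv[...,0]<125)&(hsv[...,1]>150)).astype(np.uint8)
    n,l,S,C=cv2.connectedComponentsWithStats(m); i=1+np.argmax(S[1:,4]); print(S[i])
    cs=cv2.findContours((l==i).astype(np.uint8),cv2.RETR_EXTERNAL,cv2.CHAIN_APPROX_NONE)[0][0][:,0]
    pts=np.array([w(p,u,.03)[:2] for u in cs],np.float32); print(cv2.minAreaRect(pts))
    print(ctrl.state()["clock"])
E
```

```text
True [0.65255652 0.14237073 0.03662062] [-1.   0.1  6.2]
0.09119884747840848 58.603352308273315 [ 0.5 -0.9  0.9]
0.08753382366751437 58.57842564582825 [ 0.1 -0.1 -2.3] 30.375
[  224    70   119   141 14634]
((0.6255550384521484, -0.12180332839488983), (0.13147984445095062, 0.10678863525390625), 80.77037811279297)
31.8083
```

```bash
cat >> pick.py <<'E'
TC=np.array([.6253,-.1215]); TY=-.161
def place(x,y=4):
    c,s=np.cos(TY),np.sin(TY); g=TC+np.array([c*x-s*y,s*x+c*y])/1e3; q=Q(down(TY))
    ctrl.move_linear([*g,.06],q,max_speed=.22)
    hit=ctrl.move_linear([*g,-.0285],q,max_speed=.07,stop_force=5)
    st=ctrl.state(); print("place",hit,st["ee_pos"],np.round(st["contact_force"],1))
    command_gripper(.22)
    ctrl.move_linear([*g,.09],q,max_speed=.2)
    print(ctrl.state()["clock"])
E
python3 - <<'E'
from pick import *
place(18)
if pick(.068,-46.7):
    ctrl.move_linear([*st2w(-40,-80),.12],Q(down(TY)),max_speed=.25)
    place(-18)
ctrl.move_to([.60,-.17,.17],Q(down(TY)))
p=eyes.get_image("wrist"); p["fish"]=1; cv2.imwrite("pics/w11.png",p["img"])
c,s=np.cos(TY),np.sin(TY)
for q in ["iron_wide","iron_narrow"]:
    for d in eyes.masks_of(p,q)[:2]:
        ys,xs=np.nonzero(d["mask"]); L=(np.array([w(p,(x,y),.014)[:2] for x,y in zip(xs,ys)])-TC)@np.array([[c,-s],[s,c]])*1e3
        print(q,round(d["conf"],2),"tray x",L[:,0].min(),L[:,0].max(),"y",L[:,1].min(),L[:,1].max())
t=eyes.get_image("scene")
for q in ["sort_board","iron_wide","spool_black_mid","spool_red_mid","beeswax","dye_bottle","glue_bottle"]:
    print(q,[(np.round(d["box"]).tolist(),round(d["conf"],2)) for d in eyes.boxes_of(t,q)[:2]])
cv2.imwrite("pics/final.png",np.hstack([cv2.resize(p["img"][40:280,120:400],(400,343)),cv2.resize(t["img"][120:335,150:400],(400,343),interpolation=cv2.INTER_CUBIC)]))
print(ctrl.state()["clock"])
E
```

```text
place True [ 0.64330145 -0.12027108 -0.02818276] [-0.2 -0.6  4.8]
34.575
True [0.56219959 0.14935634 0.039157  ] [-1.9  0.7  8.1]
0.08077301890797745 58.73201787471771 [ 0.1 -0.8  1. ]
0.07572460070415298 58.67377281188965 [-0.9  0.3 -1.2] 37.65
place True [ 0.60758452 -0.11451824 -0.02559521] [-0.9 -0.   5.2]
41.3167
iron_wide 0.62 tray x 5.625380191035167 29.95401881692169 y -44.850473636502976 50.99371775981666
iron_narrow 0.82 tray x -26.228346055524817 -10.263336155215686 y -47.279613236051546 50.56493358315225
sort_board [([254.0, 193.0, 353.0, 284.0], 0.72)]
iron_wide [([209.0, 190.0, 232.0, 215.0], 0.73)]
spool_black_mid [([353.0, 261.0, 385.0, 292.0], 0.91)]
spool_red_mid [([336.0, 290.0, 362.0, 322.0], 0.86)]
beeswax [([163.0, 183.0, 185.0, 204.0], 0.55)]
dye_bottle [([148.0, 159.0, 169.0, 188.0], 0.87)]
glue_bottle [([122.0, 126.0, 151.0, 169.0], 0.69), ([354.0, 264.0, 384.0, 293.0], 0.45)]
42.3417
```

```bash
python3 - <<'E'
from h import *
for n in ("scene","top"):
    p=eyes.get_image(n)
    for q in ("sort_board","lift_tab"):
        for d in eyes.masks_of(p,q)[:1]: print(n,q,np.round(d["box"],1),round(d["conf"],2))
    A=np.array([proj(p,[*st2w(X-3,Y+2),z]) for X in(-95,95) for Y in(-90,90) for z in (.06,.076)]); print("exp board",A.min(0),A.max(0))
    A=np.array([proj(p,[*st2w(X-3,Y+2),z]) for X in(-5,5) for Y in(-84,-56) for z in (.068,.114)]); print("exp tab",A.min(0),A.max(0))
print(order.sign_off())
E
```

```text
scene lift_tab [275.2 207.8 286.7 222.1] 0.59
exp board [250.25684558 189.48968689] [351.5817763  288.00978988]
exp tab [275.15885976 208.12395744] [286.62600482 224.15665778]
top sort_board [167.1 137.5 233.4 209.5] 0.72
top lift_tab [214.5 168.8 226.8 174.3] 0.57
exp board [166.35073811 138.69593958] [232.7593749  205.67368184]
exp tab [216.57563882 167.91597663] [228.50344599 174.9167644 ]
the job is handed in; nothing more can be done
None
```

The job is done and handed in at about 42 s of the 72 s limit. Both spools are in the green bin, the board lies flat against the stand's rail, and both irons are in the blue tray. On the last camera check the wax and both bottles had not visibly moved. The only slip was a first grasp at the fin that closed on nothing, because the fingers sit about 35 mm higher than the reported tool point. I corrected for that, and the board did not move.

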